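Load a spacer sleeve on the weld fixture and close the keeper arm

TASK

Two plain metal sleeves stand on the bench. Slide the taller one down over the upright shaft of the weld fixture until it sits fully home on the shoulder, lowering it gently rather than letting it drop, and then swing the fixture's keeper arm all the way closed over the sleeve by its black knob. Leave the shorter sleeve where it stands.

Things in the scene. Friction and masses are not known exactly. Their poses are not given: they have to be found in the camera images.
- long_sleeve: The taller sleeve: plain bright metal tube, 46 mm outside diameter, 34 mm bore, 80 mm tall, both ends alike and open, about 0.35 kg, loose, standing upright on the bench. Origin at the centre of its lower end, z along its axis.
- long_sleeve_mid (a point): Centre of the taller sleeve, on its axis at half height (40 mm from either end).
- short_sleeve: The shorter sleeve, to be left alone: same tube, 46 mm outside, 34 mm bore, only 45 mm tall, standing upright on the bench. Origin at the centre of its lower end.
- fixture: Weld fixture fixed to the bench: dark steel plate 120 (x) by 190 (y) by 12 mm, y = -65 to +125 mm. Origin on the shaft axis at the plate's underside, z up. On the axis a shoulder disc, 58 mm diameter, top at 30 mm, and on it the upright steel shaft, 30 mm diameter, chamfered top. A pivot post, 22 mm diameter, at y = +90 mm carries the keeper arm. Four bolt heads near the corners.
- shoulder (a point): On the shaft axis at the top of the shoulder disc, 30 mm above the bench: the sleeve's lower end comes to rest here, its upper end then 110 mm above the bench. Axes as the fixture's.
- shaft_top (a point): On the shaft axis at the shaft's top, 99 mm above the bench.
- pivot (a point): Point on the vertical hinge axis of the keeper arm, at the height of the arm's middle (125 mm above the bench).
- swing_arm (a joint): Keeper arm on a vertical hinge, rad: 0 = closed on its stop, over the shaft along the fixture's -y; grows as it opens clockwise from above; 1.57 = along the fixture's -x; limit 2.1; stays where left. Steel bar 24 mm wide, 160 mm long, 120 to 130 mm above the bench; a rubber pad under it, 90 mm from the hinge, reaches down to 114 mm: 4 mm over a sleeve fully home.
- knob (a point): Centre of the upper half of the black round knob on the arm, on the knob's axis, 150 mm from the hinge, 157 mm above the bench. The knob is 20 mm in diameter and stands from 130 to 180 mm above the bench. With the arm closed, the knob is 60 mm beyond the shaft axis.
Not all that is in view belongs to the job. What is shaped like the long_sleeve but red is not meant.

How it is judged (in metres and radians):
On the way:
1. the taller sleeve sits home on the shoulder, round the shaft, with the keeper arm still open (horizontal distance between long_sleeve_mid and shoulder below 0.006 m and z of long_sleeve_mid in the frame of shoulder below 0.044 m and angle between the z axis of long_sleeve and the z axis of fixture, either way round below 0.06 rad and value of joint swing_arm above 0.6 rad), for 0.2 s.
At the end, for the whole second after the job is handed in: The taller sleeve is round the shaft and home on the shoulder (axis within 6 mm, its lower end within 4 mm of the shoulder, upright within 0.06 rad), at rest, and the keeper arm is closed over it (within 0.12 rad of its stop) (horizontal distance between long_sleeve_mid and shoulder below 0.006 m and z of long_sleeve_mid in the frame of shoulder below 0.044 m and angle between the z axis of long_sleeve and the z axis of fixture, either way round below 0.06 rad and linear speed of long_sleeve below 0.02 m/s and value of joint swing_arm below 0.12 rad); the robot touches nothing.
It fails at once if the taller sleeve was let drop down the shaft (faster than 0.45 m/s) (horizontal distance between long_sleeve_mid and shoulder below 0.01 m and z of long_sleeve_mid in the frame of shoulder below 0.105 m and linear speed of long_sleeve above 0.45 m/s).
It fails at once if the shorter sleeve was moved more than 40 mm (distance of short_sleeve from where it was at the start of the episode above 0.04 m).
It also fails if it takes over 64 s, if anything falls off the work surface, if the arm or the gripper's body presses on something with over 40 N, if the wrist force passes 120 N, or if a joint passes its speed limit or range.

ROBOT

A 6-joint arm with a two-finger parallel gripper is mounted at the origin on the work surface; the furniture and walls round the work are solid. World frame = base frame: x ahead of the robot, y to its left, z up, the work surface at z = 0. Lengths are in mm, angles in rad, forces in N, time in s.
With the tool pointing down it reaches from about 325 to 775 mm from the base axis. Payload 5.5 kg.
Tool frame: the origin (TCP) lies between the finger pads; the fingertips stand 25 mm ahead of it and the grasp point (between the pads) lies 6 mm ahead of it; z points along the fingers, y is the line along which they close (so a half turn about z gives the same grasp; the last joint's range is limited). The gripper opens to 85 mm and grips with 20 to 120 N. Pads are 22 mm wide; open, the fingers measure 114 mm over their backs; the gripper's body (76 mm by 85 mm) begins 54 mm behind the grasp point. The pads swing forward as they close: fully open they stand 13 mm farther back than shut.
Start: joints at [1.074, 0.091, 1.231, -0, 1.82, -0.057], TCP at [255.461, 542.915, 256.275] pointing down, gripper open.
Joint ranges: [-2.87, 2.87], [-0.86, 2.18], [0.17, 2.46], [-1.51, 4.65], [0.06, 2.69], [-2.65, 2.65]. Speed limits (rad/s): [2.57, 2.57, 3.01, 3.14, 3.14, 3.14].

INTERFACE

Orientations are given as a 3x3 rotation matrix whose columns are the frame's x, y, z axes.
In Python, from rig import arm gives the robot as it stands.
- The arm moves only by the shell command python3 -m jog 'ROWS' [FORCE]. ROWS is JSON, one flat list of numbers, 7 for each row, row after row: the turn, a rotation vector about the world's x, y, z in rad, then the shift along the world's x, y, z in m, then the opening, from 0 (shut) to 1 (fully open). A call has 1 to 8 rows; each row is the pose to reach, as a shift and turn from the pose commanded when the call began; what a row does not reach only later rows make up. A row lasts 1/10 s, in which the tool goes at most 50 mm and 8.59 degrees, less where a joint would pass 70% of its speed; a pose out of reach is approached as far as the arm can. A call with a gripper value outside its range is refused whole. The fingers move at their own pace and stop on an object; FORCE is the grip in N (left out, the last holds). Time passes only in rows, so rows that repeat a pose let the fingers close. It gives the time, the measured TCP pose, the force, the opening and the grip force at its end, in the units of the state.
- arm.read_state(): the state, without advancing time (a new reading comes with each control period).
- arm.grab_frame(name): name is "side" or "top"; returns a dict with "pixels" (400x640x3 uint8, red, green, blue), "intrinsics" (3x3 intrinsics, pixels), "R" (3x3) and "t" (3): a world point X has camera coordinates R X + t. Camera axes: x right, y down, z forward; pixel columns grow to the right and rows downward; lengths in mm; the calibration is good to about 2 mm. A picture is of the moment at which its call begins. There is no depth.
- arm.hand_in(): hands the job in; it is judged then, once.
Trained networks look in a picture, given as the dict that the camera call returned (one of the last four; its "shot" number tells which), for a name from the list of things; names that differ only in an ending like _2 or _b are one class to them, and where a whole thing is asked for, a point or a joint stands for the part that bears it (a point fixed in the world has none). Each returns a list of dicts, best first, with "confidence" (0 to 1); they miss things now and then, are a little off and sometimes report something else, mostly with a low value. They report only what shows in the picture. A call takes as long as a camera call. They do not tell look-alikes from the thing itself.
- arm.look_for(query, picture): "point" ([row, column] in pixels, amid what is visible of it).
- arm.regions_of(query, picture): "pixels" (400x640 bool, what is visible of it) and "point" ([row, column] in pixels, amid what is visible of it).
- arm.tip_of(query, picture): "point" ([row, column] in pixels: a listed point, or the origin of a listed thing).
The state is a dict: "t": time; "joint_pos": joint angles; "joint_vel": joint speeds; "joint_torque": joint torques, N m; "tcp_pos": TCP position; "tcp_rot": TCP orientation; "wrist_force": force on the tool from outside, world axes, zero at the start; "ft_torque": the same for the moment, N m; "gripper_width": opening from 0.0 (shut) to 1.0 (fully open); "grasp_force": force on a finger pad.
Only numpy, scipy, OpenCV 4.12 (cv2) and the standard library are available. Lean on these libraries where they do the work, as an engineer would, in place of code of your own. Each camera call takes 0.05 s, during which the arm holds its last target. There are 200 camera calls.

## Working session

There is one attempt and no reset: what is moved stays moved. The work goes in short steps, Python scripts to look and compute and a shell command to move; the robot and the scene stay as the last step left them, time stands still between calls to the robot, and variables do not carry over. Pictures are saved under pics/ and viewed, at most 10 in all, crops included, and the job is handed in when it is done.

```bash
mkdir -p pics; ls
cat > h.py <<'E'
import numpy as np, cv2
from rig import arm
def snap(tag):
    fs={}
    for n in("side","top"):
        f=arm.grab_frame(n); fs[n]=f
        cv2.imwrite(f"pics/{tag}_{n}.png",f["pixels"][:,:,::-1])
    return fs
def P(f): return f["intrinsics"]@np.c_[f["R"],f["t"]]
def tri(fa,pa,fb,pb):
    X=cv2.triangulatePoints(P(fa),P(fb),np.float64(pa[::-1]).reshape(2,1),np.float64(pb[::-1]).reshape(2,1))
    return (X[:3]/X[3]).ravel()
def proj(f,X):
    p=P(f)@np.r_[X,1]; return (p[:2]/p[2])[::-1]
def atz(f,p,z):
    C=-f["R"].T@f["t"]; d=f["R"].T@np.linalg.inv(f["intrinsics"])@[p[1],p[0],1]
    return C+d*(z-C[2])/d[2]
E
python3 - <<'E'
from h import *
np.set_printoptions(precision=1,suppress=True)
fs=snap("a")
for n,f in fs.items():
    print(n,"C",-f["R"].T@f["t"],f["R"][2])
    for q in "long_sleeve long_sleeve_mid short_sleeve shaft_top shoulder pivot knob fixture".split():
        print(q,[(np.array(d["point"]).round(1),round(d["confidence"],2)) for d in arm.tip_of(q,f)[:4]])
    for q in("long_sleeve","short_sleeve"):
        print("look",q,[(np.array(d["point"]).round(1),round(d["confidence"],2)) for d in arm.look_for(q,f)[:4]])
s=arm.read_state();print(s["t"],s["tcp_pos"],s["tcp_rot"],s["gripper_width"])
E
```

```text
pics
side C [432.2 657.6 780.2] [ 0.1 -0.7 -0.7]
long_sleeve [(array([215.7, 297.1]), 0.94), (array([160.4, 310. ]), 0.9), (array([186.3, 300.7]), 0.62)]
long_sleeve_mid [(array([204.8, 299.2]), 0.87), (array([147.6, 308.5]), 0.67), (array([177.6, 303.4]), 0.66)]
short_sleeve [(array([190.1, 361.1]), 0.79)]
shaft_top [(array([242.2, 286.1]), 0.94)]
shoulder [(array([262.8, 284.5]), 0.88)]
pivot [(array([271.3, 275.8]), 0.75)]
knob [(array([267.7, 357. ]), 0.71)]
fixture [(array([275.1, 287. ]), 0.78)]
look long_sleeve [(array([202.9, 299.2]), 0.82), (array([146.2, 310.6]), 0.73), (array([171.2, 299.6]), 0.71)]
look short_sleeve [(array([184.8, 359.3]), 0.75)]
top C [ 333.5  -64.5 1089.8] [ 0.2  0.  -1. ]
long_sleeve [(array([190.8, 384.5]), 0.85), (array([185.8, 428.9]), 0.7), (array([195.3, 349.5]), 0.55), (array([188.2, 282.4]), 0.54)]
long_sleeve_mid [(array([189.9, 389.7]), 0.83), (array([190.3, 347.2]), 0.69), (array([185.1, 432.9]), 0.66)]
short_sleeve [(array([241.5, 394.2]), 0.45)]
shaft_top [(array([189.5, 281.3]), 0.68)]
shoulder [(array([193.9, 284.5]), 0.79)]
pivot [(array([187.2, 239. ]), 0.93)]
knob [(array([245.7, 234.6]), 0.89)]
fixture [(array([196.8, 279. ]), 0.57), (array([190. , 385.9]), 0.28)]
look long_sleeve [(array([183.1, 431. ]), 0.96), (array([185.8, 390.1]), 0.66), (array([192.5, 346.8]), 0.57)]
look short_sleeve [(array([235.3, 398.1]), 0.78)]
1.1 [255.4 542.9 256.3] [[-0.9  0.4 -0. ]
 [ 0.4  0.9 -0. ]
 [-0.  -0.  -1. ]] 0.9975608885537192
```

```bash
python3 -c "
import cv2,numpy as np
cv2.imwrite('pics/a_both.png',cv2.resize(np.vstack([cv2.imread('pics/a_side.png'),cv2.imread('pics/a_top.png')]),(480,600)))"
```

```text
(no output)
```

View pics/a_side.png

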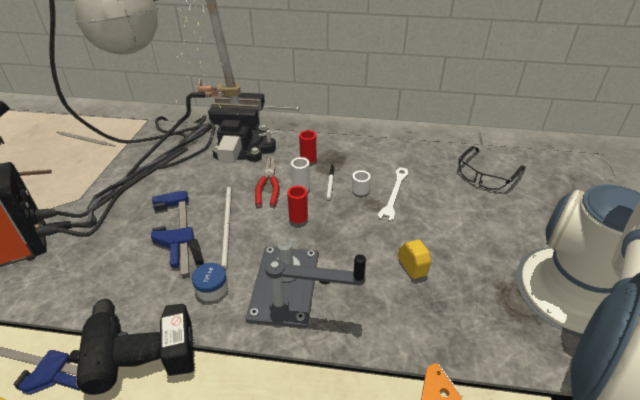

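View pics/a_top.png

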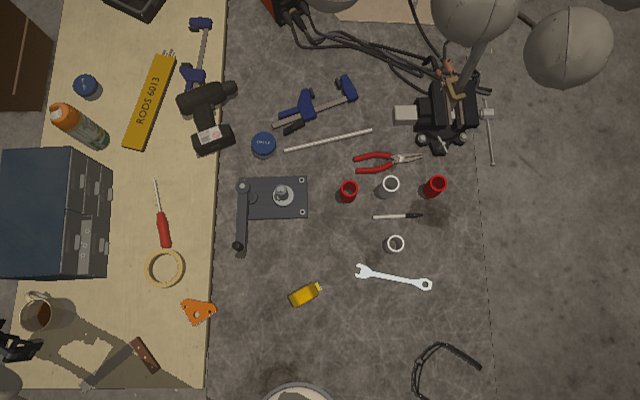

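The side view shows the white tall sleeve at about (row 175, col 300), between two red look-alikes at (203,298) and (147,308). The short sleeve is at (183,361). In the top view the tall sleeve is at (186,390), the short one at (243,396), and the reds at (190,348) and (186,434). The fixture's shaft is at about (192,282), with the keeper arm open towards world -x and its knob at (245,238).

```bash
cat > m.py <<'E'
from h import *
from scipy.optimize import minimize
np.set_printoptions(precision=1,suppress=True)
def circ(x,y,z,r,n=40):
    a=np.linspace(0,2*np.pi,n); return np.c_[x+r*np.cos(a),y+r*np.sin(a),0*a+z]
def hullmask(f,pts,s=4):
    q=np.array([proj(f,p)[::-1] for p in pts])
    m=np.zeros((400*s,640*s),np.uint8)
    cv2.fillConvexPoly(m,cv2.convexHull(np.int32(np.round((q+.5)*s))),1)
    return cv2.resize(m.astype(np.float32),(640,400),interpolation=cv2.INTER_AREA)
E
python3 - <<'E'
from m import *
fs=snap("b")
ms={}
def pick(q,f,near):
    r=[d for d in arm.regions_of(q,f) if np.hypot(*(np.array(d["point"])-near))<15]
    return r[0]["pixels"] if r else None
for q,H,ns,nt in(("long_sleeve",80,(175,300),(186,390)),("short_sleeve",45,(184,361),(240,396))):
    M={"side":pick(q,fs["side"],ns),"top":pick(q,fs["top"],nt)}
    ok={k:v for k,v in M.items() if v is not None}
    for k,v in ok.items():
        r,c=np.nonzero(v); print(q,k,v.sum(),r.min(),r.max(),c.min(),c.max())
    x0=tri(fs["side"],ns,fs["top"],nt); print("tri",x0)
    for sel in (["side"],["top"],["side","top"]):
        if not all(s in ok for s in sel): continue
        def cost(x): return sum(np.abs(hullmask(fs[k],np.r_[circ(*x,0,23),circ(*x,H,23)])-ok[k]).sum() for k in sel)
        r=minimize(cost,x0[:2],method="Nelder-Mead",options=dict(initial_simplex=x0[:2]+np.array([[0,0],[12,0],[0,12]]),xatol=.1))
        print(sel,r.x,r.fun)
for q,n in (("shaft_top",99),("shoulder",30),("pivot",125),("knob",157)):
    a,b=[arm.tip_of(q,fs[k])[0]["point"] for k in("side","top")]
    print(q,tri(fs["side"],a,fs["top"],b),atz(fs["side"],a,n),atz(fs["top"],b,n))
# composite crops
S=fs["side"]["pixels"][:,:,::-1];T=fs["top"]["pixels"][:,:,::-1]
z=lambda im,r,c,h,w:cv2.resize(im[r:r+h,c:c+w],(400,300),interpolation=cv2.INTER_CUBIC)
cv2.imwrite("pics/crop1.png",np.vstack([np.hstack([z(S,235,240,96,128),z(T,165,225,96,128)]),np.hstack([z(S,130,270,75,100),z(T,150,350,75,100)])]))
E
```

```text
long_sleeve side 478 158 187 291 309
long_sleeve top 345 174 197 378 398
tri [ 616.1 -245.9   37.9]
['side'] [ 616.9 -255. ] 150.6875
['top'] [ 616.4 -239.4] 46.1875
['side', 'top'] [ 614.1 -240.2] 222.5
short_sleeve side 389 171 194 352 370
short_sleeve top 195 234 252 385 403
tri [ 466.2 -259.2   15.7]
['side'] [ 462.  -256.5] 38.625
['top'] [ 463.3 -252.6] 109.3125
['side', 'top'] [ 462.4 -253.6] 160.1875
shaft_top [589.4  36.6 104.7] [592.3  31.   99. ] [588.7  37.2  99. ]
shoulder [594.   42.2  41.4] [594.5  33.1  30. ] [599.5  43.4  30. ]
pivot [594.  132.6 126.4] [593.4 131.7 125. ] [595.8 132.9 125. ]
knob [443.  134.2 161.8] [442.9 130.1 157. ] [443.7 135.2 157. ]
```

View pics/crop1.png

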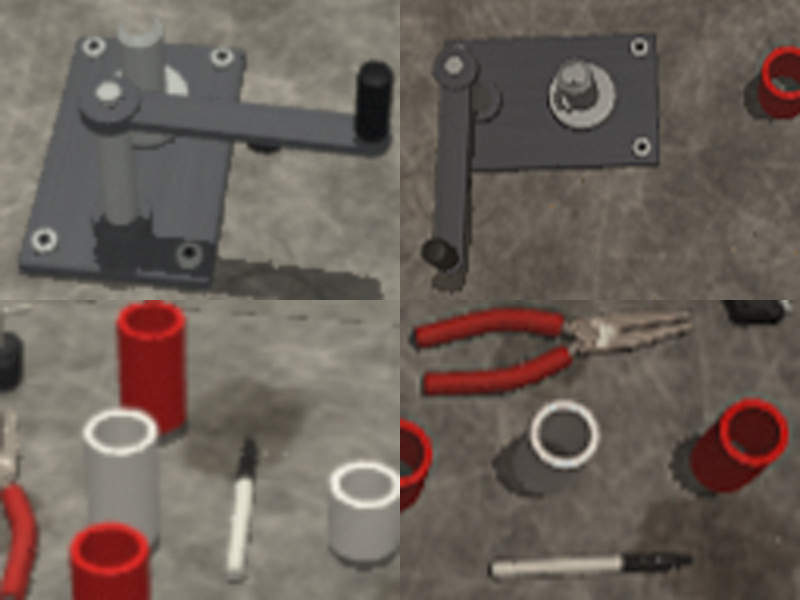

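The crops show the tall sleeve's bright rim at about (163,300) in the side view and (184,391) in the top view. The plate corners and shaft are clear: shaft top at about (243,285) in side and (189,282) in top, and the plate is nearly square to the world axes.

Run:
```python
from m import *
from scipy.optimize import least_squares
fs=snap("c"); S,T=fs["side"],fs["top"]
def cr(x,y,r0,c0,s): return np.array([(y+.5)/s-.5+r0,(x+.5)/s-.5+c0])
k=3.125
C=[(60,-65,12),(-60,-65,12),(60,125,12),(-60,125,12)]
side=[cr(83,38,235,240,k),cr(244,50,235,240,k),cr(22,268,235,240,k),cr(212,281,235,240,k)]
top=[cr(257,33,165,225,k),cr(258,163,165,225,k)]
def fp(p,X):
    c,s=np.cos(p[2]),np.sin(p[2]); return [p[0]+c*X[0]-s*X[1],p[1]+s*X[0]+c*X[1],X[2]]
for nm,L in(("side",[(S,a,b) for a,b in zip(C,side)]),("top",[(T,a,b) for a,b in zip(C,top)])):
    r=least_squares(lambda p:np.concatenate([proj(f,fp(p,X))-q for f,X,q in L]),[592,35,0]); print(nm,r.x,r.x[2].round(3),r.fun)
# bright rims by threshold: sleeve rim & shoulder
for n,f,(r0,r1,c0,c1) in(("side",S,(152,175,286,314)),("top",T,(170,198,376,404))):
    g=f["pixels"][r0:r1,c0:c1].astype(int).min(2); m=np.uint8(g>215)
    cs=max(cv2.findContours(m,cv2.RETR_EXTERNAL,cv2.CHAIN_APPROX_NONE)[0],key=len)
    e=cv2.fitEllipse(cs); p=(e[0][1]+r0,e[0][0]+c0); print(n,"rim",p,e[1],atz(f,p,80)); 
    if n=="side": ps=p
    else: pt=p
print("rim tri",tri(S,ps,T,pt))
g=T["pixels"][175:210,265:300].astype(int).min(2)
m=np.uint8(g>135); cs=max(cv2.findContours(m,cv2.RETR_EXTERNAL,cv2.CHAIN_APPROX_NONE)[0],key=len)
e=cv2.fitEllipse(cv2.convexHull(cs)); print("shoulder top",e,atz(T,(e[0][1]+175,e[0][0]+265),30))
st=cr(177,72,165,225,k); ss=cr(140,31,235,240,k); print("shaft top",tri(S,ss,T,st),atz(S,ss,99),atz(T,st,99))
f=lambda im,r,c:cv2.resize(im[r:r+30,c:c+40],(400,300),interpolation=cv2.INTER_CUBIC)
cv2.imwrite("pics/crop2.png",np.hstack([f(S["pixels"][:,:,::-1],236,265),f(T["pixels"][:,:,::-1],180,262)]))
```

```text
side [592.8  43.4   0. ] 0.039 [-0.5 -1.3 -0.3  1.1 -0.4 -0.7  0.8  0.9]
top [595.9  44.    0. ] 0.014 [-0.4 -0.   0.3  0. ]Traceback (most recent call last):
  File "<stdin>", line 17, in <module>
cv2.error: OpenCV(4.12.0) /io/opencv/modules/imgproc/src/shapedescr.cpp:361: error: (-201:Incorrect size of input array) There should be at least 5 points to fit the ellipse in function 'fitEllipseNoDirect'
```

Run:
```python
from m import *
fs=snap("c"); S,T=fs["side"],fs["top"]
def cr(x,y,r0,c0,s): return np.array([(y+.5)/s-.5+r0,(x+.5)/s-.5+c0])
k=3.125;R={}
for n,f,(r0,r1,c0,c1) in(("side",S,(152,175,286,314)),("top",T,(170,198,376,404))):
    g=cv2.resize(f["pixels"][r0:r1,c0:c1].min(2),None,fx=8,fy=8,interpolation=cv2.INTER_CUBIC)
    for th in(170,190):
        m=np.uint8(g>th)
        cs=max(cv2.findContours(m,cv2.RETR_EXTERNAL,cv2.CHAIN_APPROX_NONE)[0],key=len)
        e=cv2.fitEllipse(cv2.convexHull(cs)); p=cr(*e[0],r0,c0,8); print(n,g.max(),"rim",p,np.array(e[1])/8,atz(f,p,80)); R[n]=p
print("rim tri",tri(S,R["side"],T,R["top"]))
g=cv2.resize(T["pixels"][175:210,265:300].min(2),None,fx=8,fy=8,interpolation=cv2.INTER_CUBIC)
for th in(110,130):
    m=np.uint8(g>th); cs=max(cv2.findContours(m,cv2.RETR_EXTERNAL,cv2.CHAIN_APPROX_NONE)[0],key=len)
    e=cv2.fitEllipse(cv2.convexHull(cs)); p=cr(*e[0],175,265,8);print("shoulder top",p,np.array(e[1])/8,atz(T,p,30))
st=cr(177,72,165,225,k); ss=cr(140,31,235,240,k); print("shaft top",tri(S,ss,T,st),atz(S,ss,99),atz(T,st,99))
f=lambda im,r,c:cv2.resize(im[r:r+30,c:c+40],(400,300),interpolation=cv2.INTER_CUBIC)
cv2.imwrite("pics/crop2.png",np.hstack([f(S["pixels"][:,:,::-1],236,265),f(T["pixels"][:,:,::-1],180,262)]))
```

```text
side 227 rim [162.6 299.5] [11.6 17.9] [ 614.5 -242.4   80. ]
side 227 rim [162.5 299.6] [11.  17.4] [ 614.4 -242.5   80. ]
top 209 rim [183.1 390.7] [15.8 16.3] [ 613.6 -240.9   80. ]
top 209 rim [185.1 395. ] [6.4 9.3] [ 608.3 -251.9   80. ]
rim tri [ 614.4 -253.9   70.5]
shoulder top [195.1 282.8] [20.1 20.8] [594.6  43.9  30. ]
shoulder top [195.3 283.1] [18.9 19.9] [593.9  43.3  30. ]
shaft top [596.1  41.9  93.1] [592.9  47.6  99. ] [596.8  41.2  99. ]
```

View pics/crop2.png

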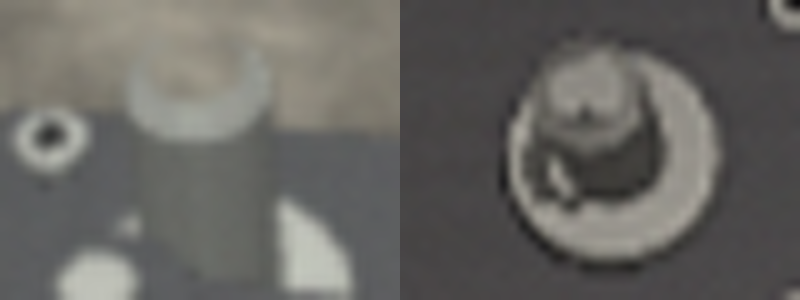

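```bash
python3 - <<'E'
from m import *
S,T=(arm.grab_frame(n) for n in("side","top"))
for b in((15,475),(45,570)):
    X=tri(S,(15,118),T,b); print(X,proj(S,X),proj(T,X))
print(atz(S,(244.3,284.5),96),atz(T,(189.05,280.35),98))
E
python3 -m jog '[0,0,-0.141,0.0185,-0.04,0,1, 0,0,-0.283,0.037,-0.08,0,1, 0,0,-0.424,0.0555,-0.12,0,1, 0,0,-0.566,0.074,-0.16,0,1, 0,0,-0.707,0.0925,-0.2,0,1, 0,0,-0.848,0.111,-0.24,0,1, 0,0,-0.99,0.1295,-0.28,0,1, 0,0,-1.131,0.148,-0.32,0,1]' 40
```

```text
[1010.  -373.8  352.6] [ 24.3 141.3] [-28.2 465.8]
[1133.3 -660.8  227.4] [ 27.  153.6] [-31.4 558.5]
[593.7  44.2  96. ] [593.6  43.7  98. ]
t: 2.9
tcp_pos: [403.8, 221.3, 256.5]
tcp_rot: [[0.006, 1.0, 0.001], [1.0, -0.006, 0.0], [0.0, 0.001, -1.0]]
wrist_force: [1.3, 0.2, 0.1]
gripper_width: 0.998
grasp_force: 0.0
```

```bash
python3 -m jog '[0,0,0,0.0175,-0.0385,0,1, 0,0,0,0.035,-0.077,0,1, 0,0,0,0.0525,-0.1155,0,1, 0,0,0,0.07,-0.154,0,1, 0,0,0,0.0875,-0.193,0,1, 0,0,0,0.105,-0.2315,0,1, 0,0,0,0.1225,-0.27,0,1, 0,0,0,0.14,-0.309,0,1]'
python3 -m jog '[0,0,0,0.0175,-0.0385,0,1, 0,0,0,0.035,-0.077,0,1, 0,0,0,0.0525,-0.1155,0,1, 0,0,0,0.07,-0.154,0,1, 0,0,0,0.07,-0.154,-0.03,1, 0,0,0,0.07,-0.154,-0.06,1, 0,0,0,0.07,-0.154,-0.08,1, 0,0,0,0.07,-0.154,-0.08,1]'
```

```text
t: 3.7
tcp_pos: [543.9, -87.8, 256.4]
tcp_rot: [[0.0, 1.0, 0.001], [1.0, -0.0, 0.0], [0.0, 0.001, -1.0]]
wrist_force: [0.3, 0.1, 0.3]
gripper_width: 0.996
grasp_force: 0.0
t: 4.5
tcp_pos: [612.0, -239.6, 171.5]
tcp_rot: [[0.0, 1.0, -0.007], [1.0, -0.0, 0.003], [0.003, -0.007, -1.0]]
wrist_force: [0.3, -0.0, -0.6]
gripper_width: 0.999
grasp_force: 0.0
```

```bash
python3 -m jog '[0,0,0,0,0,-0.03,1, 0,0,0,0,0,-0.06,1, 0,0,0,0,0,-0.09,1, 0,0,0,0,0,-0.108,1, 0,0,0,0,0,-0.108,1, 0,0,0,0,0,-0.108,1]'
python3 - <<'E'
from m import *
S,T=(arm.grab_frame(n) for n in("side","top"))
s=np.hstack([cv2.resize(f["pixels"][r:r+90,c:c+120,::-1],(400,300)) for f,r,c in((S,110,240),(T,140,330))])
cv2.imwrite("pics/g1.png",s)
E
```

```text
t: 5.1
tcp_pos: [614.1, -240.3, 70.1]
tcp_rot: [[-0.0, 1.0, 0.002], [1.0, 0.0, -0.001], [-0.001, 0.002, -1.0]]
wrist_force: [-0.3, -0.3, 1.0]
gripper_width: 1.0
grasp_force: 0.0
```

View pics/g1.png

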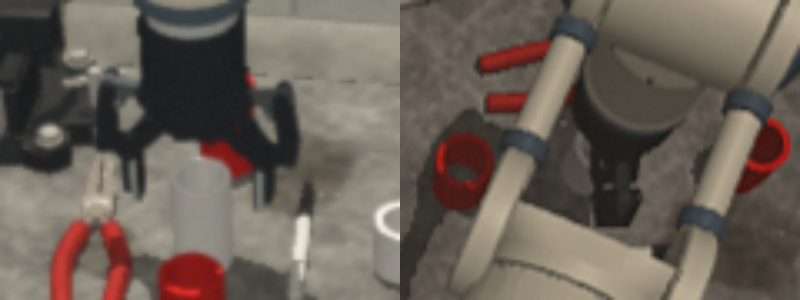

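The fingers straddle the sleeve, at cols 125 and 265 of the left crop with the sleeve at about 203, and they clear the red ones. Closing now.

```bash
python3 -m jog '[0,0,0,0,0,0,0.55, 0,0,0,0,0,0,0.5, 0,0,0,0,0,0,0.4, 0,0,0,0,0,0,0.4, 0,0,0,0,0,0,0.4, 0,0,0,0,0,0,0.4]' 50
python3 -m jog '[0,0,0,0,0,0.01,0.4, 0,0,0,0,0,0.03,0.4, 0,0,0,0,0,0.055,0.4, 0,0,0,0,0,0.085,0.4, 0,0,0,0,0,0.115,0.4, 0,0,0,0,0,0.13,0.4, 0,0,0,0,0,0.13,0.4]'
```

```text
t: 5.8
tcp_pos: [613.6, -240.3, 69.4]
tcp_rot: [[0.0, 1.0, 0.001], [1.0, -0.0, -0.001], [-0.001, 0.001, -1.0]]
wrist_force: [-2.4, 0.7, 5.8]
gripper_width: 0.518
grasp_force: 51.9
t: 6.5
tcp_pos: [614.3, -240.4, 200.8]
tcp_rot: [[-0.0, 1.0, 0.004], [1.0, 0.0, -0.002], [-0.002, 0.004, -1.0]]
wrist_force: [0.3, -0.2, -4.5]
gripper_width: 0.518
grasp_force: 52.2
```

```bash
python3 -m jog '[0,0,0,-0.002,0.03,0,0.4, 0,0,0,-0.005,0.07,0,0.4, 0,0,0,-0.008,0.115,0,0.4, 0,0,0,-0.011,0.16,0,0.4, 0,0,0,-0.014,0.205,0,0.4, 0,0,0,-0.017,0.245,0,0.4, 0,0,0,-0.019,0.27,0,0.4, 0,0,0,-0.02,0.285,0,0.4]'
python3 -m jog '[0,0,0,0,0,0,0.4,0,0,0,0,0,-0.01,0.4,0,0,0,0,0,-0.022,0.4,0,0,0,0,0,-0.022,0.4,0,0,0,0,0,-0.022,0.4]'
python3 - <<'E'
from m import *
S,T=(arm.grab_frame(n) for n in("side","top"))
s=np.hstack([cv2.resize(f["pixels"][r:r+75,c:c+100,::-1],(400,300),interpolation=cv2.INTER_CUBIC) for f,r,c in((S,200,235),(T,150,230))])
cv2.imwrite("pics/g2.png",s)
E
```

```text
t: 7.3
tcp_pos: [592.4, 47.2, 195.4]
tcp_rot: [[-0.002, 1.0, -0.004], [1.0, 0.002, 0.0], [0.0, -0.004, -1.0]]
wrist_force: [-0.6, 0.2, -4.9]
gripper_width: 0.517
grasp_force: 52.4
t: 7.8
tcp_pos: [593.1, 43.9, 174.9]
tcp_rot: [[0.001, 1.0, -0.002], [1.0, -0.001, -0.0], [-0.0, -0.002, -1.0]]
wrist_force: [-0.4, -1.9, -3.7]
gripper_width: 0.519
grasp_force: 52.4
```

View pics/g2.png

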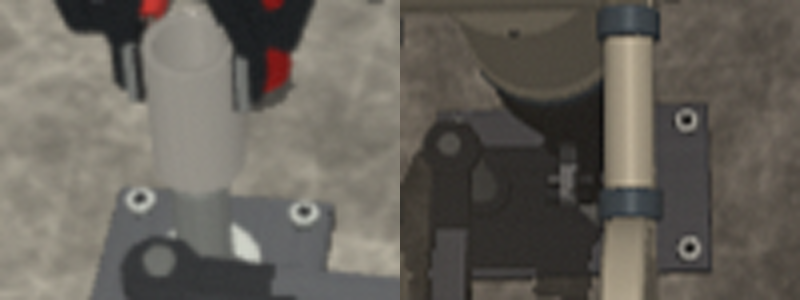

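The side crop shows the sleeve's lower centre at about x=199, leaning to 204 where the shaft's centre is also at 204. So world x is aligned. I'll check the depth by the row of the lower rim, about y=191 in the crop.

Run:
```python
from m import *
S=arm.grab_frame("side"); z=arm.read_state()["tcp_pos"]; print(z); zb=z[2]-69.4
for dy in(-3,0,3):
    for zz,nm in((zb,"bot"),(zb+80,"top")):
        q=np.array([proj(S,p) for p in circ(594,43.8+dy,zz,23)]); q=(q-[200,235]+.5)*4
        print(dy,nm,"rows",q[:,0].min(),q[:,0].max(),"cols",q[:,1].min(),q[:,1].max())
g=S["pixels"][:,:,:].astype(int)
for c in(283,284,285): print(c,g[238:254,c].sum(1))
for r in(225,235): print(r,g[r,265:302].sum(1))
```

```text
[593.7  44.5 176.8]
-3 bot rows 124.78382635151536 193.1214102123604 cols 152.68509253080538 246.15407697031037
-3 top rows 6.371607732926577 74.14058389244065 cols 140.30779786204835 239.4814000932222
0 bot rows 129.051541837483 197.72210887851088 cols 151.36464324007102 245.0632490954281
0 top rows 10.59515536529318 78.71454684183038 cols 138.8748303009404 238.3069753928471
3 bot rows 133.33967157075256 202.3456607027631 cols 150.03775646462896 243.9671145753989
3 top rows 14.840117425139738 83.31264820032516 cols 137.43444925979497 237.12648858824264
283 [426 425 428 425 426 428 433 428 431 419 378 366 341 330 330 332]
284 [426 426 424 424 427 426 428 429 429 419 380 373 345 336 339 335]
285 [427 425 430 427 425 424 426 427 430 423 379 373 342 335 338 336]
225 [430 426 424 419 403 407 403 392 401 410 416 424 426 425 425 430 425 426
 426 427 426 421 416 414 408 405 395 348 222 329 336 295 212 173 183 202
 209]
235 [413 417 423 422 422 424 434 416 403 407 414 418 425 429 425 425 428 427
 428 426 423 422 420 412 410 407 401 396 382 368 363 384 384 377 374 373
 385]
```

Run:
```python
from m import *
S=arm.grab_frame("side"); s=arm.read_state(); print(s["tcp_pos"],s["t"])
g=S["pixels"].astype(int).sum(2)
for c in(281,282,283): print(c,g[200:224,c])
print(g[240:252,284])
for dy in(-4,-2,0):
  o=[]
  for zz in(108,188):
    for r in(17,23):
      q=np.array([proj(S,p)[0] for p in circ(594,43.8+dy,zz,r)]); o+=[q.min(),q.max()]
  print(dy,np.array(o))
f=cv2.resize(S["pixels"][198:258,262:302,::-1],(400,600),interpolation=cv2.INTER_CUBIC)
f=cv2.convertScaleAbs(f,alpha=2.2,beta=-170);cv2.imwrite("pics/g3.png",f)
```

```text
[593.7  44.6 176.9] 8.0
281 [419 440 468 441 431 428 427 431 430 430 433 427 429 429 424 426 413 425
 438 426 423 426 427 428]
282 [422 485 592 462 440 440 436 438 437 436 435 436 434 433 434 431 417 427
 435 424 425 423 424 425]
283 [416 484 599 468 448 443 440 444 443 445 444 439 443 445 442 438 422 432
 435 426 422 423 420 428]
[426 425 424 429 426 428 433 425 386 372 347 337]
-4 [232.3 244.9 230.1 247.2 202.6 215.1 200.5 217.4]
-2 [233.  245.6 230.8 247.9 203.3 215.9 201.2 218.2]
0 [233.7 246.4 231.5 248.7 204.1 216.6 201.9 218.9]
```

View pics/g3.png

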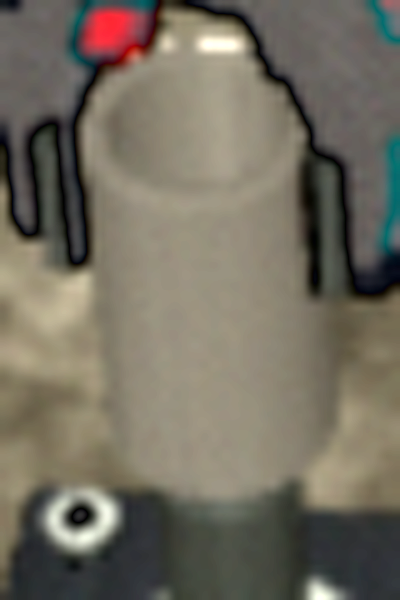

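The picture shows the sleeve upright just above the shaft. It is centred sideways (225+9 against 234), and its lower edge at row 247.6 means it sits about 1.5–2 mm short in y. I'll correct by +1.5 mm and lower it guarded.

```bash
python3 -m jog '[0,0,0,0,0.0015,0,0.4,0,0,0,0,0.0015,-0.004,0.4,0,0,0,0,0.0015,-0.008,0.4,0,0,0,0,0.0015,-0.011,0.4,0,0,0,0,0.0015,-0.014,0.4,0,0,0,0,0.0015,-0.014,0.4]'
```

```text
t: 8.6
tcp_pos: [593.2, 46.4, 161.4]
tcp_rot: [[-0.0, 1.0, -0.001], [1.0, 0.0, -0.0], [-0.0, -0.001, -1.0]]
wrist_force: [-0.3, 0.0, -5.4]
gripper_width: 0.519
grasp_force: 52.4
```

```bash
python3 -m jog '[0,0,0,0,0,-0.004,0.4,0,0,0,0,0,-0.008,0.4,0,0,0,0,0,-0.012,0.4,0,0,0,0,0,-0.016,0.4,0,0,0,0,0,-0.016,0.4]'
```

```text
t: 9.1
tcp_pos: [593.1, 46.4, 145.2]
tcp_rot: [[0.0, 1.0, -0.002], [1.0, -0.0, -0.0], [-0.0, -0.002, -1.0]]
wrist_force: [0.2, 0.2, -4.9]
gripper_width: 0.515
grasp_force: 52.4
```

```bash
python3 -m jog '[0,0,0,0,0,-0.006,0.4,0,0,0,0,0,-0.013,0.4,0,0,0,0,0,-0.02,0.4,0,0,0,0,0,-0.027,0.4,0,0,0,0,0,-0.034,0.4,0,0,0,0,0,-0.04,0.4,0,0,0,0,0,-0.044,0.4,0,0,0,0,0,-0.044,0.4]'
python3 -m jog '[0,0,0,0,0,-0.001,0.4,0,0,0,0,0,-0.002,0.4,0,0,0,0,0,-0.0025,0.4,0,0,0,0,0,-0.0025,0.4]'
```

```text
t: 9.9
tcp_pos: [593.1, 46.4, 101.3]
tcp_rot: [[-0.0, 1.0, -0.001], [1.0, 0.0, -0.0], [-0.0, -0.001, -1.0]]
wrist_force: [-0.1, -0.2, -5.4]
gripper_width: 0.517
grasp_force: 52.5
t: 10.3
tcp_pos: [593.5, 46.4, 99.9]
tcp_rot: [[-0.0, 1.0, 0.0], [1.0, 0.0, -0.0], [-0.0, 0.0, -1.0]]
wrist_force: [0.7, 0.9, -4.1]
gripper_width: 0.517
grasp_force: 52.5
```

```bash
python3 -m jog '[0,0,0,0,0,-0.0005,0.4,0,0,0,0,0,-0.001,0.4,0,0,0,0,0,-0.001,0.4,0,0,0,0,0,-0.001,0.4]'
```

```text
t: 10.7
tcp_pos: [593.6, 46.4, 99.4]
tcp_rot: [[-0.0, 1.0, 0.001], [1.0, 0.0, 0.0], [0.0, 0.001, -1.0]]
wrist_force: [-2.2, -0.6, -0.2]
gripper_width: 0.518
grasp_force: 52.8
```

Contact: the weight is off the wrist. I'll press slightly, release, and look.

```bash
python3 -m jog '[0,0,0,0,0,-0.0005,0.4,0,0,0,0,0,-0.0005,0.4,0,0,0,0,0,-0.0005,0.55,0,0,0,0,0,-0.0005,0.65,0,0,0,0,0,-0.0005,0.8,0,0,0,0,0,-0.0005,1,0,0,0,0,0,-0.0005,1,0,0,0,0,0,-0.0005,1]'
python3 - <<'E'
from m import *
S,T=(arm.grab_frame(n) for n in("side","top"))
s=np.hstack([cv2.resize(f["pixels"][r:r+75,c:c+100,::-1],(400,300),interpolation=cv2.INTER_CUBIC) for f,r,c in((S,215,235),(T,150,230))])
cv2.imwrite("pics/g4.png",s)
E
```

```text
t: 11.5
tcp_pos: [593.5, 46.4, 98.2]
tcp_rot: [[0.0, 1.0, 0.0], [1.0, -0.0, 0.0], [0.0, 0.0, -1.0]]
wrist_force: [0.2, -0.3, -0.1]
gripper_width: 1.001
grasp_force: 0.0
```

View pics/g4.png

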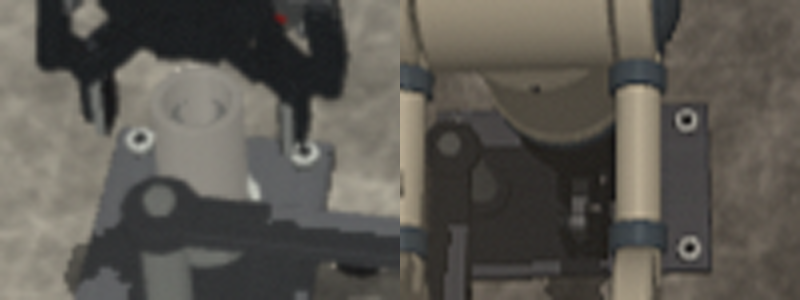

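The sleeve is seated round the shaft, its bore and the shaft visible at (285, 241) in the side view. The fingers are open and clear. Going up and over to the knob.

```bash
python3 -m jog '[0,0,0,0,0,0.01,1,0,0,0,0,0,0.03,1,0,0,0,0,0,0.06,1,0,0,0,0,0,0.09,1,0,0,0,0,0,0.12,1,0,0,0,0,0,0.135,1,0,0,0,0,0,0.135,1]'
python3 -m jog '[0,0,-0.13,-0.02,0.012,0,1,0,0,-0.26,-0.04,0.024,0,1,0,0,-0.39,-0.06,0.036,0,1,0,0,-0.52,-0.08,0.048,0,1,0,0,-0.65,-0.1,0.06,0,1,0,0,-0.78,-0.12,0.072,0,1,0,0,-0.91,-0.14,0.084,0,1,0,0,-1.04,-0.15,0.088,0,1]'
python3 -m jog '[0,0,-0.13,0,0,0,1,0,0,-0.26,0,0,0,1,0,0,-0.39,0,0,0,1,0,0,-0.53,0,0,0,1,0,0,-0.53,0,0,0,1]'
python3 - <<'E'
from m import *
fs=snap("k")
S,T=fs["side"],fs["top"]
for q,n in (("pivot",125),("knob",157)):
    for f in(S,T):
        d=arm.tip_of(q,f)
        if d: print(q,d[0]["confidence"],atz(f,d[0]["point"],n))
d=[x for x in arm.tip_of("long_sleeve_mid",S)]
for x in d: print("mid",x["confidence"],atz(S,x["point"],70))
print(arm.read_state()["tcp_pos"])
E
```

```text
t: 12.3
tcp_pos: [594.4, 46.4, 236.8]
tcp_rot: [[-0.0, 1.0, 0.006], [1.0, 0.0, 0.0], [0.0, 0.006, -1.0]]
wrist_force: [0.6, -0.8, -0.0]
gripper_width: 1.004
grasp_force: 0.0
t: 13.1
tcp_pos: [441.7, 135.2, 231.3]
tcp_rot: [[0.864, 0.503, -0.003], [0.503, -0.864, -0.0], [-0.003, -0.001, -1.0]]
wrist_force: [-0.5, 1.2, -0.1]
gripper_width: 0.999
grasp_force: 0.0
t: 13.6
tcp_pos: [443.0, 134.3, 231.3]
tcp_rot: [[1.0, -0.0, -0.003], [-0.0, -1.0, -0.001], [-0.003, 0.001, -1.0]]
wrist_force: [-0.2, 0.5, -0.3]
gripper_width: 1.002
grasp_force: 0.0
pivot 0.96 [593.3 137.7 125. ]
pivot 0.81 [590.4 137.6 125. ]
knob 0.59 [446.2 134.  157. ]
knob 0.63 [441.6 137.9 157. ]
mid 0.97 [ 611.6 -337.2   70. ]
mid 0.93 [589.4 -96.3  70. ]
mid 0.57 [589.7  41.8  70. ]
[443.4 134.4 233.1]
```

View pics/k_side.png

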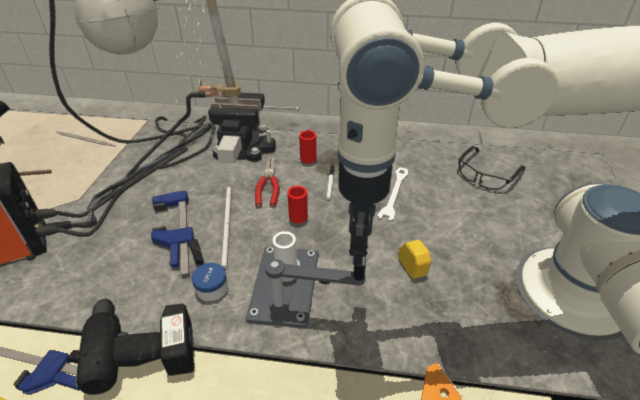

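The sleeve stands on the shaft at (241,285), and the gripper is directly above the knob at about (262,360). Lowering and gripping the knob lightly.

```bash
python3 -m jog '[0,0,0,0,0.001,-0.02,1,0,0,0,0,0.001,-0.045,1,0,0,0,0,0.001,-0.066,1,0,0,0,0,0.001,-0.066,0.5,0,0,0,0,0.001,-0.066,0.3]' 25
python3 -m jog '[0,0,0,0,0,0,0.1,0,0,0,0,0,0,0.1,0,0,0,0,0,0,0.1,0,0,0,0,0,0,0.1,0,0,0,0,0,0,0.1]'
python3 -c "
import numpy as np
for c in range(1,17):
    a=c*.1; print(round(a,2),np.round([.15*(1-np.cos(a)),-.15*np.sin(a)],4))"
```

```text
t: 14.45
tcp_pos: [443.4, 135.4, 167.6]
tcp_rot: [[1.0, 0.001, -0.0], [0.001, -1.0, -0.0], [-0.0, 0.0, -1.0]]
wrist_force: [-0.6, -0.3, 0.2]
gripper_width: 0.695
grasp_force: 0.0
t: 14.95
tcp_pos: [444.0, 135.5, 168.7]
tcp_rot: [[1.0, 0.001, 0.002], [0.001, -1.0, 0.0], [0.002, -0.0, -1.0]]
wrist_force: [-0.5, -0.3, 6.0]
gripper_width: 0.225
grasp_force: 26.0
0.1 [ 0.0007 -0.015 ]
0.2 [ 0.003  -0.0298]
0.3 [ 0.0067 -0.0443]
0.4 [ 0.0118 -0.0584]
0.5 [ 0.0184 -0.0719]
0.6 [ 0.0262 -0.0847]
0.7 [ 0.0353 -0.0966]
0.8 [ 0.0455 -0.1076]
0.9 [ 0.0568 -0.1175]
1.0 [ 0.069  -0.1262]
1.1 [ 0.082  -0.1337]
1.2 [ 0.0956 -0.1398]
1.3 [ 0.1099 -0.1445]
1.4 [ 0.1245 -0.1478]
1.5 [ 0.1394 -0.1496]
1.6 [ 0.1544 -0.1499]
```

```bash
python3 -m jog '[0,0,0.05,0.0002,-0.0075,0,0.1,0,0,0.15,0.0017,-0.0224,0,0.1,0,0,0.25,0.0047,-0.0371,0,0.1,0,0,0.35,0.0091,-0.0514,0,0.1,0,0,0.45,0.0149,-0.0652,0,0.1,0,0,0.55,0.0221,-0.0784,0,0.1,0,0,0.65,0.0306,-0.0908,0,0.1,0,0,0.7,0.0353,-0.0966,0,0.1]'
```

```text
t: 15.75
tcp_pos: [479.0, 38.1, 168.7]
tcp_rot: [[0.762, 0.647, 0.001], [0.647, -0.762, 0.0], [0.001, 0.0, -1.0]]
wrist_force: [-4.1, 1.5, 6.7]
gripper_width: 0.225
grasp_force: 26.3
```

```bash
python3 -m jog '[0,0,0.1,0.0102,-0.011,0,0.1,0,0,0.2,0.0215,-0.0209,0,0.1,0,0,0.3,0.0337,-0.0296,0,0.1,0,0,0.4,0.0467,-0.0371,0,0.1,0,0,0.5,0.0603,-0.0432,0,0.1,0,0,0.6,0.0746,-0.0479,0,0.1,0,0,0.7,0.0892,-0.0512,0,0.1,0,0,0.7,0.0892,-0.0512,0,0.1]'
```

```text
t: 16.55
tcp_pos: [569.5, -12.3, 168.7]
tcp_rot: [[0.166, 0.986, 0.002], [0.986, -0.166, 0.001], [0.001, 0.002, -1.0]]
wrist_force: [-1.3, 1.5, 6.4]
gripper_width: 0.229
grasp_force: 26.3
```

```bash
python3 -m jog '[0,0,0.08,0.01,-0.0015,0,0.1,0,0,0.15,0.018,-0.002,0,0.1,0,0,0.17,0.022,-0.002,0,0.1,0,0,0.17,0.024,-0.002,0,0.1,0,0,0.17,0.024,-0.002,0,0.1]'
```

```text
t: 17.05
tcp_pos: [592.5, -13.9, 168.7]
tcp_rot: [[-0.001, 1.0, 0.002], [1.0, 0.001, 0.001], [0.001, 0.002, -1.0]]
wrist_force: [-1.0, 1.8, 6.5]
gripper_width: 0.228
grasp_force: 26.2
```

```bash
python3 -m jog '[0,0,0,0.001,0,0,0.1,0,0,0,0.002,0,0,0.1,0,0,0,0.003,0,0,0.1,0,0,0,0.003,0,0,0.1]'
```

```text
t: 17.45
tcp_pos: [595.1, -14.0, 168.7]
tcp_rot: [[-0.001, 1.0, 0.001], [1.0, 0.001, 0.0], [0.0, 0.001, -1.0]]
wrist_force: [-2.5, 0.8, 6.7]
gripper_width: 0.229
grasp_force: 26.2
```

Not at the stop yet; feeling on in small steps.

```bash
python3 -m jog '[0,0,0,0.001,0,0,0.1,0,0,0,0.002,0,0,0.1,0,0,0,0.003,0,0,0.1,0,0,0,0.003,0,0,0.1]'; python3 -m jog '[0,0,0,0.001,0,0,0.1,0,0,0,0.002,0,0,0.1,0,0,0,0.003,0,0,0.1,0,0,0,0.003,0,0,0.1]'
```

```text
t: 17.85
tcp_pos: [595.6, -14.1, 168.6]
tcp_rot: [[-0.0, 1.0, -0.005], [1.0, 0.0, 0.0], [0.0, -0.005, -1.0]]
wrist_force: [-14.4, 0.9, 10.7]
gripper_width: 0.23
grasp_force: 27.1
t: 18.25
tcp_pos: [595.9, -14.2, 168.5]
tcp_rot: [[0.0, 1.0, -0.013], [1.0, -0.0, 0.0], [0.0, -0.013, -1.0]]
wrist_force: [-29.1, 1.0, 14.7]
gripper_width: 0.226
grasp_force: 30.0
```

The stop is felt, with -29 N at x ≈ 595.5. Relaxing, opening, and rising clear.

```bash
python3 -m jog '[0,0,0,-0.002,0,0,0.1,0,0,0,-0.004,0,0,0.1,0,0,0,-0.004,0,0,0.3,0,0,0,-0.004,0,0,0.6,0,0,0,-0.004,0,0,1,0,0,0,-0.004,0,0,1,0,0,0,-0.004,0,0,1,0,0,0,-0.004,0,0,1]'
python3 -m jog '[0,0,0,0,0,0.02,1,0,0,0,0,0,0.05,1,0,0,0,0,0,0.09,1,0,0,0,-0.04,0,0.1,1,0,0,0,-0.08,0,0.1,1,0,0,0,-0.12,0,0.1,1,0,0,0,-0.15,0,0.1,1,0,0,0,-0.15,0,0.1,1]'
python3 - <<'E'
from m import *
S,T=(arm.grab_frame(n) for n in("side","top"))
s=np.hstack([cv2.resize(f["pixels"][r:r+112,c:c+150,::-1],(400,300),interpolation=cv2.INTER_CUBIC) for f,r,c in((S,215,225),(T,140,210))])
cv2.imwrite("pics/e.png",s); cv2.imwrite("pics/e_side.png",S["pixels"][:,:,::-1])
P={}
for q,n in (("pivot",125),("knob",157)):
    for k,f in(("s",S),("t",T)):
        d=arm.tip_of(q,f)
        if d: P[q+k]=atz(f,d[0]["point"],n); print(q,k,d[0]["confidence"],P[q+k])
E
```

```text
t: 19.05
tcp_pos: [597.0, -14.4, 167.1]
tcp_rot: [[0.0, 1.0, -0.0], [1.0, -0.0, 0.0], [0.0, -0.0, -1.0]]
wrist_force: [1.3, -0.1, 0.2]
gripper_width: 0.999
grasp_force: 0.0
t: 19.85
tcp_pos: [444.8, -14.3, 268.5]
tcp_rot: [[0.0, 1.0, 0.002], [1.0, -0.0, -0.0], [-0.0, 0.002, -1.0]]
wrist_force: [-0.0, -0.5, 1.2]
gripper_width: 0.998
grasp_force: 0.0
pivot s 0.66 [591.  134.4 125. ]
knob s 0.9 [596.2 -19.6 157. ]
```

View pics/e.png

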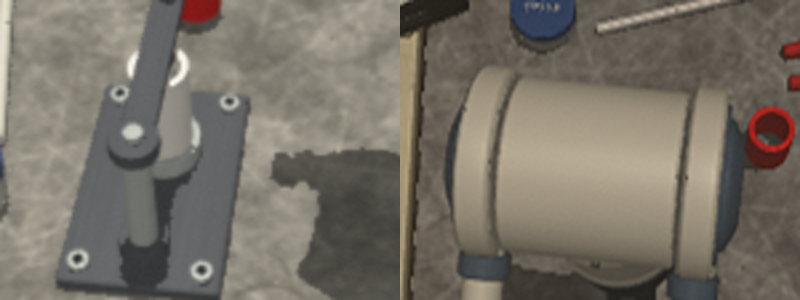

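The side crop shows the sleeve seated on the shoulder, the keeper arm lying over it along the fixture's -y, and the gripper clear.

```bash
python3 -c "
from rig import arm
print(arm.hand_in())"
```

```text
the job is handed in; nothing more can be done
None
```

The tall sleeve is home on the shoulder, lowered under control, the keeper arm is closed against its stop, and the short sleeve was not touched; the job is handed in, but hand-in returned no verdict.

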